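# Seat the tester drawer and hold the hold-to-run paddle

## Robot

A 6-joint arm with a two-finger parallel gripper is mounted at the origin on a cart in front of the work surface, level with it; the furniture and walls round the work are solid. World frame = base frame: x ahead of the robot, y to its left, z up, the work surface at z = 0. Lengths are in m, angles in rad, forces in N, time in s.
With the tool pointing down it reaches from about 0.325 to 0.775 m from the base axis. Payload 5.5 kg.
Tool frame: the origin (TCP) lies between the finger pads; the fingertips stand 8 mm ahead of it and the grasp point (between the pads) lies 11 mm behind it (tcp_to_tips is the distance from the TCP to the fingertips, in m); z points along the fingers, y is the line along which they close (so a half turn about z gives the same grasp; the last joint's range is limited). The gripper opens to 88 mm and grips with 3 to 60 N. Pads are 20 mm wide; open, the fingers measure 115 mm over their backs; the gripper's body (75 mm by 178 mm) begins 61 mm behind the grasp point.
Start: joints at [-1.276, 0.091, 1.231, -0, 1.82, -0.057], TCP at [0.207, -0.563, 0.231] pointing down, gripper open.
Joint ranges: [-2.87, 2.87], [-0.86, 2.18], [0.17, 2.46], [-1.51, 4.65], [0.06, 2.69], [-2.65, 2.65]. Speed limits (rad/s): [2.57, 2.57, 3.01, 3.14, 3.14, 3.14].

## Interface

Orientations are given as a unit quaternion [w, x, y, z].
In Python, from bench import * gives the robot as it stands. Calls block until the motion is done:
- move_to(position, orientation): joint-space move of the TCP to a pose.
- move_l(position, speed=0.15, orientation=None): straight line of the TCP; orientation=None keeps the orientation; speed is the mean speed in m/s.
- movej(angles): joint-space move.
- gripper_open() and close(): open the fingers fully, or close them until they stop; the grip force is fixed at half the most.
- hold(seconds).
- inverse_kinematics(position, orientation): joint angles nearest the present ones, or None.
- state(): the state.
- get_image(name): name is "side" or "top" or "wrist"; returns a dict with "frame" (480x640x3 uint8, blue, green, red), "depth" (480x640 float32, m along the optical axis (not along the pixel's ray), 0 where there is no reading), "camera_matrix" (3x3 intrinsics, pixels), "k1" (the pictures are not rectified: a ray, as slopes to the right and down, at radius r is drawn at 1 + k1 r^2 times it, then the intrinsics apply), "view" (4x4, takes a point from world to camera coordinates). Camera axes: x right, y up, looking along -z (the intrinsics and any distortion apply to the point x, -y, -z); pixel columns grow to the right and rows downward; lengths in m; the calibration is good to about 2 mm. A picture is of the moment at which its call begins.
A pose or a line that the arm cannot do raises IKError and nothing moves.
- job_done(): hands the job in; it is judged then, once.
The state is a dict: "time": time; "joint_pos": joint angles; "dq": joint speeds; "joint_torque": joint torques, N m; "ee_pos": TCP position; "ee_rot": TCP orientation; "ft_force": force on the tool from outside, world axes, zero at the start; "moment": the same for the moment, N m; "finger_gap": finger opening in m; "finger_force": force on a finger pad.
Only numpy, scipy, OpenCV 4.12 (cv2) and the standard library are available. Lean on these libraries where they do the work, as an engineer would, in place of code of your own. Each camera call takes 0.05 s, during which the arm holds its last target. There are 200 camera calls.

## Task

The board tester's drawer stands open with a relay board in it: push it fully home until it snaps into its detent. Only then press down the sprung paddle of the hold-to-run box (half of its travel, until the paddle lies level) and keep it level for three seconds, never pressing it to its bottom stop, which would trip the test; the program finishes while you are still holding the paddle level. Do not press the push button on the similar box, and leave the other things on the bench where they are.

Things in the scene. Friction and masses are not known exactly. Their poses are not given: they have to be found in the camera images.
- tester: Board tester, a low grey sheet-metal case fixed to the bench, 180 mm deep (its x), 140 mm wide (its y), 66 mm high, small dark green window and black vent slots on its top. Origin at the centre of its underside; its own x axis points away from the drawer front, so pushing the drawer home is a push along +x of this body. Its yaw varies up to about 0.2 rad.
- drawer (a joint): Opening of the tester's drawer in m: 0 = fully home, starts 0.055 to 0.11, stop at 0.13. Slides with about 1.5 N; the sprung detent resists with about 5 to 6 N more from 13 to 6 mm before home, then draws the drawer the last 5 mm home and holds it there. The drawer carries a relay board, fixed in it.
- drawer_front (a point): Centre of the front edge of the drawer's pull lip, the foremost part of the drawer, 54 mm above the bench; moves with the drawer; its x axis is the tester's. The lip is 70 mm wide, 5 mm thick and stands 14 mm out from the drawer's grey front panel, which is 138 mm wide and reaches from 6 to 62 mm above the bench. The front (panel or lip) is to be pushed. With the drawer home the panel's front face is 96 mm ahead (-x) of the tester's origin and the lip's edge 107 mm.
- hold_box: Hold-to-run box, fixed: grey base 90 (x) x 56 x 24 mm with two steel cheeks, on a dark riser of varying height (1 to 27 mm). Origin: centre of the grey base's underside, on the riser. The paddle's hinge, along y, lies 35 mm to +x and 55 mm above the origin; the paddle reaches from it to -x. Yaw up to 0.3 rad. Stands in the near or far of two places, swapped with the push-button box.
- paddle (a joint): Angle of the sprung paddle in rad: 0 = released, sloping up by 0.3 rad towards its free end (on the robot's side); 0.3 = level, half travel, the angle to hold; 0.6 = bottom stop. It springs back when let go. At the middle of the black pad it takes about 4 N to start, 8 N to hold level, 11.5 N at the stop.
- paddle_pad (a point): Middle of the upper face of the black ribbed pad (46 mm long, 38 mm wide, 8 mm thick) at the paddle's free end, where to press downward; 62 mm from the hinge axis. About 77 mm above the origin of hold_box when released, 59 mm when level, 41 mm at the stop. Moves with the paddle.
- button_box: Push-button box, fixed: the same grey base, 90 x 56 x 24 mm, with a round grey push button of 32 mm diameter in a black housing on top, in place of a paddle, on a like riser of its own height. Origin at the centre of the grey base's underside; button top 46 mm above it. Not to be pressed.
- button (a joint): Travel of the push button in m: 0 = out, 0.006 = in. Must stay out.
- capacitor_mid (a point): Blue can capacitor, 35 mm diameter, 52 mm high, standing loose; this point is its centre. A bystander.
- meter_mid (a point): Yellow multimeter lying loose right of the tester (not the one at the back of the bench), 69 x 140 x 41 mm; this point is its centre. A bystander.
- bottle_mid (a point): Small pale bottle with a black cap, 48 mm diameter, 95 mm high, standing loose; this point is its centre. A bystander.
- pliers_mid (a point): Blue long-nose pliers lying loose, 202 x 66 x 16 mm; this point is their centre. A bystander.

How it is judged:
By the outcome, as a careful person would: the job done as asked, in the order asked, and still so for the second after the job is handed in, while the arm keeps its last pose, push and grip.
It also fails if it takes over 48 s, if anything falls off the work surface, if the arm or the gripper's body presses on something with over 40 N, if the wrist force passes 120 N, or if a joint passes its speed limit or range.

## Working session

There is one attempt and no reset: what is moved stays moved. The work goes in short steps, each a Python script; the robot and the scene stay as the last script left them, time stands still between calls to the robot, and variables do not carry over. Pictures are saved under pics/ and viewed, at most 10 in all, crops included, and the job is handed in when it is done.

```bash
mkdir -p pics; ls
cat > h.py <<'E'
from bench import *
import numpy as np, cv2
def world(im,uv,z=None,d=None):
    """pixel -> world, by plane z or by depth d"""
    K=im["camera_matrix"]; 
    a=np.array([(uv[0]-K[0][2])/K[0][0],(uv[1]-K[1][2])/K[1][1]]); s=a.copy()
    for _ in range(10): s=a/(1+im["k1"]*(s@s))
    T=np.linalg.inv(np.array(im["view"])); r=T[:3,:3]@np.array([s[0],-s[1],-1]); o=T[:3,3]
    return o+r*(d if d is not None else (z-o[2])/r[2])
def cloud(im):
    K=np.array(im["camera_matrix"]); v,u=np.mgrid[0:480,0:640]
    ax=(u-K[0,2])/K[0,0]; ay=(v-K[1,2])/K[1,1]; sx,sy=ax,ay
    for _ in range(10):
        f=1+im["k1"]*(sx**2+sy**2); sx,sy=ax/f,ay/f
    d=im["depth"]; T=np.linalg.inv(np.array(im["view"]))
    P=np.stack([sx*d,-sy*d,-d],-1)@T[:3,:3].T+T[:3,3]
    P[d<=0]=np.nan
    return P
E
python3 - <<'E'
from h import *
s=state();print(s["time"],s["ft_force"])
for n in("top","side"):
    im=get_image(n); cv2.imwrite(f"pics/{n}0.png",im["frame"]); np.save(f"{n}0.npy",im,allow_pickle=True)
    print(n,np.linalg.inv(np.array(im["view"])).round(3).tolist(),(im["depth"]>0).mean())
E
```

```text
pics
0.0 [0.03018149 1.01906392 0.15899598]
top [[0.355, 0.906, -0.229, 0.176], [-0.935, 0.343, -0.091, -0.385], [-0.004, 0.246, 0.969, 1.623], [0.0, 0.0, 0.0, 1.0]] 0.995849609375
side [[0.973, 0.152, -0.174, 0.354], [-0.23, 0.567, -0.791, -1.12], [-0.022, 0.81, 0.586, 0.728], [0.0, 0.0, 0.0, 1.0]] 0.967646484375
```

View pics/top0.png

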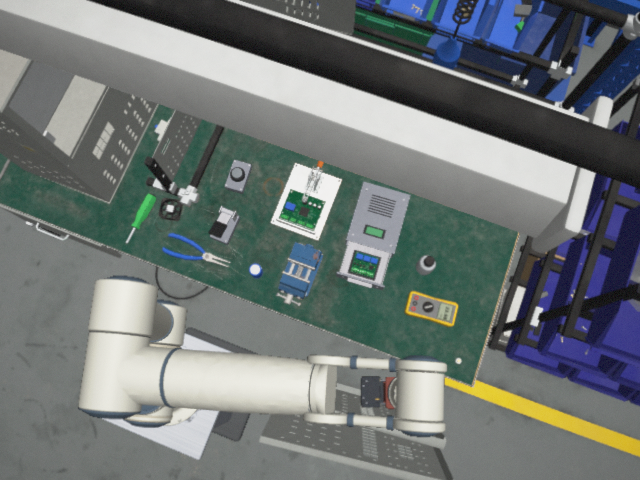

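View pics/side0.png

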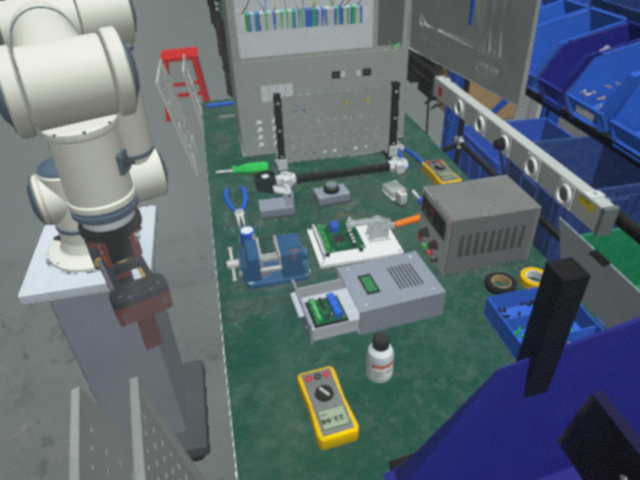

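The top view shows the tester at about (378,220), with its drawer lip at (360,284). The hold box with the black pad is at (223,224) in the near place, and the button box is at (237,175). The vise, at (298,272), is beside the tester.

Run:
```python
from h import *
im=np.load("top0.npy",allow_pickle=True).item(); P=cloud(im); np.save("Ptop.npy",P)
v,u=np.mgrid[0:480,0:640]
def rect(m,name):
    m=cv2.morphologyEx(m.astype(np.uint8),cv2.MORPH_OPEN,np.ones((3,3)))
    n,l,s,c=cv2.connectedComponentsWithStats(m); k=1+np.argmax(s[1:,4]); q=P[l==k]
    r=cv2.minAreaRect(q[:,:2].astype(np.float32)*1000); print(name,s[k],r,"z",np.median(q[:,2]).round(4))
Z=P[...,2]
box=lambda a,b,c,d:(u>=a)&(u<=b)&(v>=c)&(v<=d)
print("bench z",np.nanmedian(Z[box(430,480,330,360)]))
rect(box(335,415,170,262)&(abs(Z-.066)<.01),"tester top")
rect(box(330,415,240,295)&(Z>.02),"drawer")
rect(box(200,250,195,250)&(Z>.02)&(Z<.15),"hold"); rect(box(218,256,150,198)&(Z>.02)&(Z<.15),"button")
# local height prints along hold box
np.set_printoptions(linewidth=200)
print((Z[200:248:3,200:250:3]*1000).round().astype(int))
print((Z[262:296:3,330:400:4]*1000).round().astype(int))
big=cv2.resize(im["frame"][140:300,150:420],None,fx=2.9,fy=2.9,interpolation=cv2.INTER_CUBIC);cv2.imwrite("pics/topc.png",big)
for n,p in dict(a=(245,160),b=(165,210),vise=(300,250),vh=(290,297),rod=(210,150),cap=(256,270),clamp=(190,195)).items(): print(n,P[p[1],p[0]].round(3))
```

```text
bench z 0.002588505120910245
tester top [ 347  182   63   72 3006] ((644.5410766601562, -382.8699951171875), (183.9402618408203, 140.48898315429688), 3.6041178703308105) z 0.0665
drawer [352 252  27  27 453] ((509.50006103515625, -392.5732116699219), (63.68815231323242, 68.3882064819336), 2.948204517364502) z 0.0293
hold [209 207  30  37 690] ((470.0316162109375, 21.69132423400879), (57.8846549987793, 90.80244445800781), 89.59912109375) z 0.0695
button [225 160  26  33 567] ((627.5302734375, 47.685977935791016), (92.45481872558594, 57.59019088745117), 3.2115626335144043) z 0.0348
[[                   1                   -1                    2                   -4                   -3                    1                    5                    5                    6
                     7                   -1                    0                    5                    3                    6                    2                    3]
 [                   3                  -11                    2                    0                    3                    3                    1   
[... 5500 characters left out ...]
  4 -3]
 [ 1 -2 58 60 71 14  7 15 18 36 33 19 13 19  0  0  3 -1]
 [ 3  3 10 31 46 65 63 11 10 18 28 18 14  5  4  5  6  5]
 [ 4  5  5  4 -3 56 54 59 66 63 15 14 13 22  5 -2  0  0]
 [ 1 12  2  1 -7  1  1 53 60 55 60 60 14 39  5 -2  5  9]
 [ 5  8  8  2  5  4  2 -6  3 55 57 42 60 62  2 -5  4  1]
 [-2  2  7  3  6  5  8  5  1  5  3  2  5 30  3  2 -4  0]
 [ 8  3  1  5 -2  3  2  3  1  1  1  7  2  6  8  4 -5  7]
 [-2  4  7 10  6  1  1 -2  4  6  8  6 -2  9  0  4 -2  8]]
a [0.688 0.053 0.004]
b [0.457 0.21  0.017]
vise [ 0.473 -0.213  0.083]
vh [ 0.345 -0.232  0.058]
rod [0.672 0.155 0.033]
cap [ 0.382 -0.115  0.054]
clamp [0.522 0.154 0.033]<stdin>:16: RuntimeWarning: invalid value encountered in cast
```

View pics/topc.png

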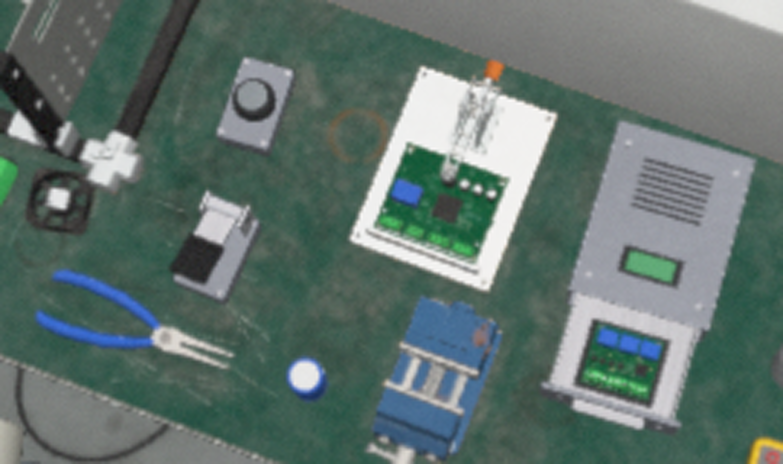

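Run:
```python
from h import *
P=np.load("Ptop.npy").copy(); P[...,2]-=.0026; Z=P[...,2]; v,u=np.mgrid[0:480,0:640]
box=lambda a,b,c,d:(u>=a)&(u<=b)&(v>=c)&(v<=d)
def mr(m,n):
    m=cv2.morphologyEx(m.astype(np.uint8),cv2.MORPH_OPEN,np.ones((2,2)))>0
    q=P[m]; r=cv2.minAreaRect(q[:,:2].astype(np.float32)*1000); print(n,m.sum(),np.round(r[0]),np.round(r[1]),round(r[2],1),"z",np.percentile(q[:,2],[10,50,90]).round(3)); return q
t=.063; c=np.array([.6445,-.383]); R=np.array([[np.cos(t),np.sin(t)],[-np.sin(t),np.cos(t)]])
m=box(330,415,262,295)&(Z>.045)&(Z<.075); q=(P[m][:,:2]-c)@R.T
for y0 in range(-70,70,20):
    k=q[(q[:,1]*1000>=y0)&(q[:,1]*1000<y0+20)]; 
    if len(k): print(y0,(np.percentile(k[:,0],[5,50,95])*1000).round(),len(k))
mr(box(410,440,250,280)&(Z>.02),"bottle"); mr(box(400,465,285,330)&(Z>.015),"meter"); mr(box(270,328,235,310)&(Z>.02),"vise"); mr(box(245,267,260,282)&(Z>.02),"cap")
mr(box(200,250,195,250)&(Z>.018)&(Z<.042),"base"); mr(box(200,250,215,250)&(Z>.07)&(Z<.15),"pad")
mr(box(218,256,150,198)&(Z>.02)&(Z<.042),"bbase"); mr(box(160,235,225,270)&(Z>.006)&(Z<.04),"pliers")
```

```text
-70 [-188. -186. -179.] 20
-50 [-197. -188. -183.] 29
-30 [-198. -191. -184.] 46
-10 [-199. -191. -184.] 46
10 [-199. -191. -184.] 48
30 [-198. -188. -184.] 25
50 [-189. -187. -183.] 20
bottle 262 [ 569. -561.] [43. 60.] 34.3 z [0.017 0.063 0.093]
meter 1151 [ 457. -615.] [ 66. 145.] 4.0 z [nan nan nan]
vise 1436 [ 419. -228.] [ 81. 184.] 88.2 z [nan nan nan]
cap 143 [ 382. -114.] [31. 31.] 30.6 z [0.016 0.048 0.054]
base 271 [465.   9.] [ 32. 104.] 61.0 z [nan nan nan]
pad 252 [457.  33.] [57. 63.] 88.4 z [0.034 0.082 0.09 ]
bbase 402 [626.  45.] [89. 46.] 8.4 z [nan nan nan]
pliers 590 [408.  78.] [119. 195.] 12.1 z [nan nan nan]
```

```bash
cat >> h.py <<'E'
t=.063; c=np.array([.6445,-.383])
def T(x,y=0): return c+np.array([np.cos(t)*x-np.sin(t)*y,np.sin(t)*x+np.cos(t)*y])
def down(psi): return [0,float(np.cos(psi/2)),float(np.sin(psi/2)),0]
def log(n=""):
    s=state(); print(n,round(s["time"],2),np.round(s["ee_pos"],4),"F",np.round(s["ft_force"],1),"q6",round(s["joint_pos"][5],2))
    return s
E
python3 - <<'E'
from h import *
print(state()["ee_rot"])
close()
move_to([*T(-.245),.15],down(t)); log("above")
move_l([*T(-.245),.043],.15); log("down")
move_l([*T(-.195),.043],.08); log()
for x in (-.17,-.15,-.14,-.132):
    move_l([*T(x),.043],.06); s=log(x)
im=get_image("wrist"); cv2.imwrite("pics/w1.png",im["frame"])
E
```

```text
[-8.65995878e-04  9.84566391e-01  1.75009315e-01 -1.03670919e-04]
above 2.48 [ 0.3996 -0.3992  0.1506] F [ 0.6  0.9 -0. ] q6 0.66
down 3.35 [ 0.4003 -0.3991  0.0442] F [-0.1  0.1  0.7] q6 0.66
 4.12 [ 0.45   -0.395   0.0427] F [-0.7  0.  -0.6] q6 0.73
-0.17 4.69 [ 0.4753 -0.3937  0.043 ] F [ 0.6  0.3 -0.2] q6 0.76
-0.15 5.17 [ 0.4953 -0.3923  0.043 ] F [ 0.2 -0.1 -0.1] q6 0.78
-0.14 5.49 [ 0.5053 -0.3918  0.043 ] F [-0.6  0.2 -0.3] q6 0.79
-0.132 5.78 [ 0.5131 -0.3913  0.043 ] F [-0.2 -0.4  0.1] q6 0.8
```

View pics/w1.png

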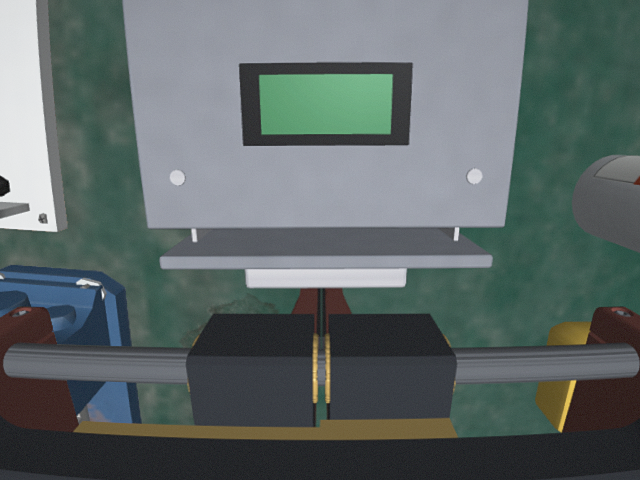

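The wrist view shows the drawer nearly in. The fingers are centred on the lip (at (325,278)) and a gap of roughly 15 mm is left between panel and case.

Run:
```python
from h import *
for x in (-.126,-.122,-.119,-.116,-.114,-.112,-.110,-.108,-.106,-.104,-.102):
    move_l([*T(x),.043],.03); s=log(x)
    if s["ft_force"][0]<-12: break
im=get_image("wrist"); cv2.imwrite("pics/w2.png",im["frame"])
```

```text
-0.126 6.17 [ 0.5187 -0.3909  0.043 ] F [-2.1  0.5  0.1] q6 0.81
-0.122 6.46 [ 0.5234 -0.3906  0.0431] F [ 0.  -0.4 -0. ] q6 0.81
-0.119 6.71 [ 0.5256 -0.3906  0.043 ] F [-2.4  0.5  0.8] q6 0.82
-0.116 6.96 [ 0.5257 -0.3906  0.043 ] F [-13.1   1.3   5.7] q6 0.82
```

View pics/w2.png

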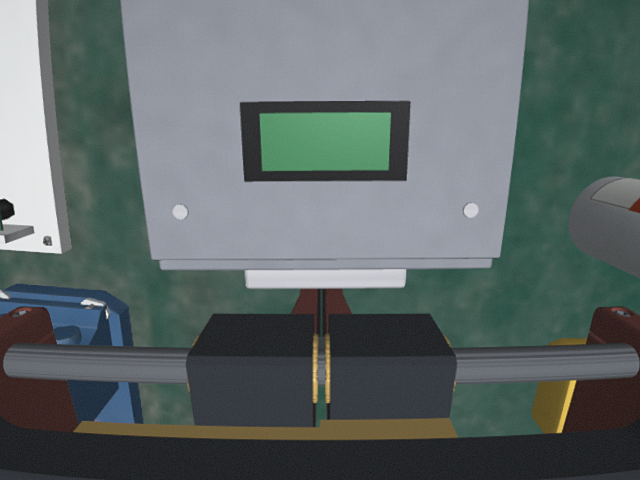

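The drawer is home: there is a hard stop at 13 N with no further motion, and the panel is about 6 mm from the case, as specified. Next I back off and look at the hold box from close by.

Run:
```python
from h import *
move_l([*T(-.18),.043],.15); move_l([*T(-.2),.22],.25)
move_to([.40,.02,.22],down(0)); hold(.3); log()
im=get_image("wrist"); cv2.imwrite("pics/w3.png",im["frame"]); np.save("w3.npy",im,allow_pickle=True)
print(np.linalg.inv(np.array(im["view"]))[:3].round(3).tolist())
```

```text
10.29 [0.4002 0.0196 0.2199] F [ 0.8 -0.8  0.3] q6 1.54
[[-0.001, 0.963, 0.269, 0.474], [-1.0, -0.001, -0.0, 0.019], [0.0, -0.269, 0.963, 0.373]]
```

View pics/w3.png

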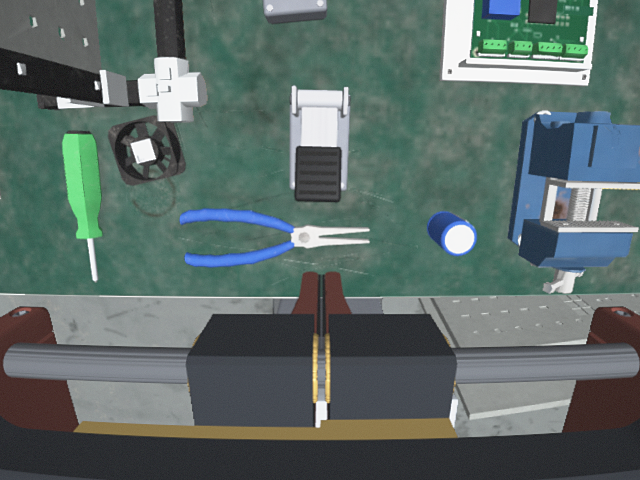

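The wrist view shows the hold box straight ahead, with almost no yaw. The pad is at (318,175), the cheeks at (320,97), and the base edges are visible at columns 293 and 348.

Run:
```python
from h import *
im=np.load("w3.npy",allow_pickle=True).item(); P=cloud(im); Z=P[...,2]; f=im["frame"]; v,u=np.mgrid[0:480,0:640]
g=f.max(2); m=((g<75)&(u>285)&(u<350)&(v>140)&(v<205)&(Z>.05)).astype(np.uint8)
n,l,s,cc=cv2.connectedComponentsWithStats(m); k=1+np.argmax(s[1:,4]); print(s[k],cc[k])
q=P[l==k]; q=q[np.isfinite(q).all(1)]
r=cv2.minAreaRect(q[:,:2].astype(np.float32)*1000); print("pad",r)
A=np.c_[q[:,:2]-q[:,:2].mean(0),np.ones(len(q))]; co=np.linalg.lstsq(A,q[:,2],rcond=None)[0]; print("plane slope/height",co, q[:,:2].mean(0), q[:,0].min(),q[:,0].max())
print("bench",np.nanmedian(Z[180:215,375:415]),np.nanmedian(Z[100:190,230:280]))
for a,b in((291,296),(342,348)): 
    for c0,d in((120,150),(150,185)):
        w=Z[c0:d,a:b]; print("base",a,c0,np.nanpercentile(w,[10,25,50,75,90]).round(4))
np.set_printoptions(linewidth=220)
print(np.nan_to_num(Z[84:204:6,286:356:3]*1000).round().astype(int))
```

```text
[ 295  146   46   56 1923] [316.2225689  171.31149246]
pad ((446.84466552734375, 22.112308502197266), (36.74457931518555, 43.954612731933594), 89.89737701416016)
plane slope/height [-0.29307252  0.00795983  0.0848436 ] [0.44902975 0.02312543] 0.42487999196268933 0.4688475684370467
bench 0.0015585544495232695 0.001528523884225863
base 291 120 [0.0308 0.0312 0.0317 0.0323 0.0327]
base 291 150 [0.031  0.0315 0.0321 0.0327 0.034 ]
base 342 120 [0.0308 0.0313 0.0319 0.0323 0.0328]
base 342 150 [0.0288 0.0307 0.0317 0.0324 0.0328]
[[ 2  2  0  1  2  1  1  1  2  0  0  1  2  3  1  2  2  2  1  1  1  2  1  1]
 [ 2  2 71 73 68 68 67 67 67 66 67 67 66 66 65 67 64 64 64 70 73  2  2  2]
 [ 2  2 72 73 71 72 71 71 71 71 70 71 70 72 70 72 70 71 70 71 72 64  1  1]
 [ 2  1 71 73 72 70 70 71 71 69 70 70 69 71 71 71 71 70 71 71 72 65  2  3]
 [ 2  0 72 71 67 66 67 68 69 68 68 69 68 69 67 68 69 68 69 72 72 30  1  2]
 [ 2  0 33 71 44 32 69 68 70 69 71 71 69 70 70 71 69 31 38 70 72 29  2  2]
 [ 1  2 32 32 32 33 73 71 72 72 71 71 71 72 72 71 71 32 32 33 32  1  3  1]
 [ 1  3 32 33 31 71 72 73 72 73  0 72 72 73 
[... 231 characters left out ...]
79 32 33 32 32  2  2  1]
 [ 2  1 32 31 79 80 79 82 78 79 80 80 80 80 80 80 81 80 79 32 32  3  2  4]
 [ 2  1 32 33 80 81 82 81 82 81 81 81 81 80 79  0 81 81 80 33 31  1  1  3]
 [ 1  2 32 34 84 85 84 83 84 83 84 84 82 84 83 84 84 81 82 32 30  1  2  1]
 [ 1  3 32 80 85 84 84 85 84 85 84 84 85 84 83 84 83 84 82 31 32  2  1  2]
 [ 2  2 32 83 86 85 86 85 86 87 86 87 87 86 86 86 86 85 84 32 30  0  2  2]
 [ 2  1 31 86 87 86 86 86 87 87 87 87 87 86 87 87 88 87 85 33 31  2  2  2]
 [ 1  1 32 87 89 88 89 89 88 88 88 87 90 89 89 88 88 87 85 31 29  1  1  2]
 [ 1  2  2 88 91 89 90 91 90 91 90 91 90 91 90 90 91 90 87  0  2  0  2  1]
 [ 0  1  2 90 91 91 91 90 91 90 91 91 90 91 90 91 92 90  1  1  2  0  2  1]]
```

Run:
```python
from h import *
move_l([.447,.022,.12],.15)
move_l([.447,.022,.100],.08); f0=np.array(log("free")["ft_force"])
for z in (.097,.095,.093,.091,.089,.086,.082,.078):
    move_l([.447,.022,z],.03); s=log(z)
    if s["ft_force"][2]-f0[2]>9.5: break
im=get_image("side"); np.save("s4.npy",im,allow_pickle=True)
cv2.imwrite("pics/s4.png",cv2.resize(im["frame"][150:250,200:360],None,fx=5,fy=5,interpolation=cv2.INTER_CUBIC))
```

```text
free 11.62 [0.4466 0.022  0.0994] F [-0.9 -0.2 -0.4] q6 1.54
0.097 11.88 [0.4473 0.022  0.0975] F [-0.2  0.6  0.8] q6 1.54
0.095 12.12 [0.4471 0.022  0.0953] F [-0.3  0.2  3.7] q6 1.54
0.093 12.38 [0.447 0.022 0.093] F [-0.7 -0.6  3.6] q6 1.54
0.091 12.62 [0.4469 0.022  0.0909] F [-1.3 -0.4  4.3] q6 1.54
0.089 12.88 [0.447 0.022 0.089] F [-2.  -0.2  4.9] q6 1.54
0.086 13.12 [0.447  0.022  0.0861] F [-1.4 -0.3  4.7] q6 1.54
0.082 13.41 [0.447  0.022  0.0822] F [-1.4 -0.7  5.9] q6 1.54
0.078 13.69 [0.4469 0.022  0.0783] F [-2.9 -0.6  6.7] q6 1.54
```

View pics/s4.png

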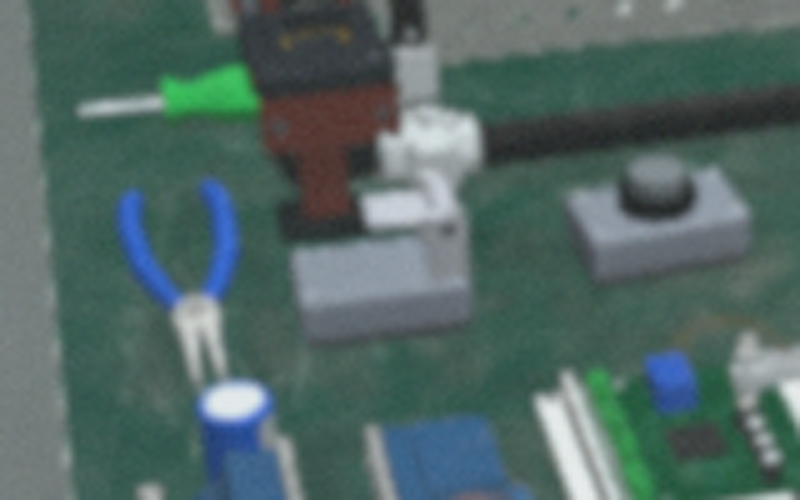

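The side view shows the fingers on the pad at (320,215), with the paddle nearly level and the button box untouched. Contact came at TCP z ≈ 0.0955, which agrees with the depth estimate, so level is at TCP z ≈ 0.0737.

Run:
```python
from h import *
move_l([.447,.022,.0737],.03); log("level")
im=get_image("wrist"); P=cloud(im); Z=P[...,2]
m=(P[...,0]>.44)&(P[...,0]<.51)&(abs(P[...,1]-.022)<.013)&(Z>.05)&(Z<.1)
q=P[m]; 
for a in np.arange(.44,.51,.01):
    k=q[(q[:,0]>=a)&(q[:,0]<a+.01)]
    if len(k)>5: print(round(a,3),len(k),np.median(k[:,2]).round(4))
t_=im=get_image("top"); P=cloud(im)
a=[np.nanmedian(P[r:r+3,c0:c0+3,2]) for r,c0 in((378,0),)]
cv2.imwrite("pics/w5.png",get_image("wrist")["frame"])
```

```text
level 14.03 [0.4468 0.022  0.0745] F [-4.4  0.3  8.4] q6 1.54
0.44 168 0.0659
0.45 1653 0.0798
0.46 1102 0.0656
0.47 1077 0.0652
0.48 1135 0.0655
0.49 1165 0.0657
0.5 1286 0.0705
```

View pics/w5.png

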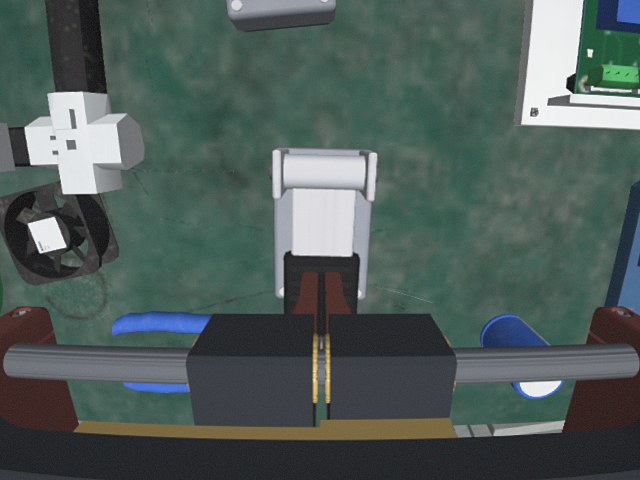

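The wrist view shows the paddle (293–355, 190–255) flat under the fingers, with heights of 65.2–65.7 mm along its length, so it is level. I'll hold here, check the drawer, and hand in.

Run:
```python
from h import *
hold(2); log(); hold(2); log()
im=get_image("top"); P=cloud(im); q=P[240:300,330:420].reshape(-1,3); q=q[(q[:,2]>.045)&(q[:,2]<.08)]
R=np.array([[np.cos(t),np.sin(t)],[-np.sin(t),np.cos(t)]]); print("drawer front x",np.percentile(((q[:,:2]-c)@R.T)[:,0],[1,5]).round(3))
P=cloud(get_image("wrist")); q=P[190:250,300:348].reshape(-1,3); q=q[np.isfinite(q).all(1)]; print("slope",np.polyfit(q[:,0],q[:,2],1)[0])
log()
```

```text
16.18 [0.4468 0.022  0.0747] F [-4.   0.1  9.6] q6 1.54
 18.18 [0.4468 0.022  0.0747] F [-4.7 -0.2  9.5] q6 1.54
drawer front x [-0.107 -0.105]
slope 0.02024573105210768
 18.28 [0.4469 0.022  0.0747] F [-4.3 -0.7  9.2] q6 1.54
```

```bash
python3 -c "
from h import *
hold(.5); log(); print(job_done())"
```

```text
18.78 [0.4469 0.022  0.0747] F [-5.  -0.2 10. ] q6 1.54
the job is handed in; nothing more can be done
None
```

I pushed the drawer fully home first, then held the paddle level (within about 0.02 rad) for over 4 s without reaching its bottom stop, and handed the job in at 18.8 s while still holding it; the button was not pressed and I saw nothing else disturbed.

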